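# Roll a chromatography column into its V-cradle and lock it in

## Task

Roll the loose steel column along the bench with your fingertips, up the ramps and into the V of the cradle, then push it along the V until its outlet nipple is through the hole and its end is fully home against the stop plate. Then swing the keeper arm across the top of the column as far as it goes, and take the hand away. Only push: do not pick the column up or tip it, and leave everything else on the bench where it stands.

Things in the scene. Friction and masses are not known exactly. Their poses are not given: they have to be found in the camera images.
- column: loose steel chromatography column, a cylinder 40 mm across and 120 mm long, about 0.45 kg, lying on its side; blue cap at the inlet end, dark cap with a brass nipple (9 mm across, 12 mm long) at the outlet end. Origin on its axis at mid-length (20 mm above the bench as it lies), x along the axis towards the nipple. It rolls easily but stops soon when let go.
- cradle: fixed cradle; origin on the bench under the V's bottom line. x along the V to the stop plate, z up; the column comes from +y. Two aluminium V-blocks, x -48..-24 and 22..46 mm, each with a ramp from y=76 (z=0) up to the lip at y=21 (z=14.4), down 30 deg to the V (y=0, z=4), then up 45 deg to z=28 at y=-25; blocks end at y=-34. 3 mm sole plate x -72..78, y -62..22 mm.
- seat (a point): where the column's middle is when it lies home in the V: cradle x=2, y=3.3, z=29 mm. The stop plate (aluminium, 7 mm thick, 56 mm wide, 58 mm tall) has its face at cradle x=62 mm and a 17 mm hole for the nipple on the seated axis, so the column must enter the V more than 12 mm short of it and then be slid in +x from its blue end. Axes as the cradle.
- keeper_pivot (a point): top of the pillar on which the keeper arm swings, at cradle x=4, y=-48, z=58.5 mm. Pillar 14 mm across; the arm is a flat steel bar 15 mm wide, z 51.5 to 58.5 mm, reaching 66 mm from the pivot. It passes 2.5 mm over the seated column and would bar the way in or out over the lip.
- keeper_knob (a point): middle of the black upright knob near the keeper arm's free end, 16 mm across, 25 mm tall (58.5 to 83.5 mm above the bench), 58 mm from the pivot: the place to push the arm, sideways with a fingertip.
- keeper (a joint): swing of the keeper arm about its vertical pivot, rad: 0 = parked, pointing to cradle -x beside the V; growing as it turns clockwise seen from above; 1.57 = its hard stop, pointing to cradle +y straight across the column. Stiff (about 0.04 N m, under 1 N at the knob), stays where it is left.
- cup: bystander: specimen cup with yellow lid, 52 mm across, 62 mm tall, loose; origin under its centre
- dropper_blue: bystander: dropper bottle with blue top, 25 mm across, 71 mm tall, loose; origin under its centre
- dropper_yellow: bystander: dropper bottle with yellow top, 25 mm across, 71 mm tall, loose; origin under its centre

How it is judged:
By the outcome, as a careful person would: the job done as asked, in the order asked, and still so for the second after the job is handed in, with the robot touching nothing.
It also fails if it takes over 64 s, if anything falls off the work surface, if the arm or the gripper's body presses on something with over 40 N, if the wrist force passes 120 N, or if a joint passes its speed limit or range.

## Robot

A 6-joint arm with a two-finger parallel gripper is mounted at the origin on the work surface; the furniture and walls round the work are solid. World frame = base frame: x ahead of the robot, y to its left, z up, the work surface at z = 0. Lengths are in m, angles in rad, forces in N, time in s.
With the tool pointing down it reaches from about 0.225 to 0.875 m from the base axis. Payload 3.4 kg.
Tool frame: the origin (TCP) lies between the finger pads; the fingertips stand 8 mm ahead of it and the grasp point (between the pads) lies 11 mm behind it; z points along the fingers, y is the line along which they close (so a half turn about z gives the same grasp; the last joint's range is limited). The gripper opens to 85 mm and grips with 20 to 120 N. Pads are 22 mm wide; open, the fingers measure 114 mm over their backs; the gripper's body (76 mm by 85 mm) begins 54 mm behind the grasp point. The pads swing forward as they close: fully open they stand 13 mm farther back than shut.
Start: joints at [1.067, 0.276, 1.505, -0, 1.361, -0.121], TCP at [0.215, 0.533, 0.203] pointing down, gripper open.
Joint ranges: [-2.89, 2.89], [-0.75, 2.08], [0.22, 2.7], [-1.18, 4.32], [0.11, 2.71], [-2.7, 2.7]. Speed limits (rad/s): [2.57, 2.57, 3.14, 3.14, 3.14, 3.14].

## Interface

Orientations are given as a unit quaternion [w, x, y, z].
In Python, from rig import manip gives the robot as it stands.
- The arm moves only by the tool move_arm, never from a script. Its argument "deltas" is a list that holds one entry, the list of rows, each a list of 5 numbers: the shift along the tool's x, y, z normalised to -1 to 1, where 1 is 80 cm, then the turn about the tool's z normalised to -1 to 1, where 1 is 120 degrees, then the closure, from -1 (fully open) to 1 (shut). In form: [[[tx, ty, tz, twist, grip], ...]]. A call has 1 to 12 rows; each row is the pose to reach, as a shift and turn from the pose commanded when the call began, along the tool's axes at that moment; what a row does not reach only later rows make up. A row lasts 1/10 s, in which the tool goes at most 50 mm and 8.59 degrees, less where a joint would pass 70% of its speed; a pose out of reach is approached as far as the arm can. A call with a number of a shift or a turn outside -1 to 1 is refused whole. A call with a gripper value outside its range is refused whole. The fingers move at their own pace and stop on an object; "squeeze" is the grip in N (left out, the last holds). Time passes only in rows, so rows that repeat a pose let the fingers close. It gives the time, the measured TCP pose, the force, the opening and the grip force at its end, in the units of the state.
- manip.get_state(): the state, without advancing time (a new reading comes with each control period).
- manip.get_image(name): name is "side" or "top"; returns the picture (480x640x3 uint8, red, green, blue); there is no depth.
- manip.camera_params(name): a dict with "fx", "fy", "cx", "cy" (pixels), "dist" ([k1, k2, p1, p2, k3] as OpenCV has them; the pictures are not rectified), "R" (3x3) and "t" (3): a world point X has camera coordinates R X + t. Camera axes: x right, y down, z forward; pixel columns grow to the right and rows downward; lengths in m; the calibration is good to about 2 mm. A picture is of the moment at which its call begins. camera_params takes no time and is no camera call.
- manip.sign_off(): hands the job in; it is judged then, once.
The state is a dict: "clock": time; "qpos": joint angles; "qd": joint speeds; "effort": joint torques, N m; "position": TCP position; "ee_rot": TCP orientation; "contact_force": force on the tool from outside, world axes, zero at the start; "moment": the same for the moment, N m; "width": finger opening in m; "gripper_force": force on a finger pad.
Only numpy, scipy, OpenCV 4.12 (cv2) and the standard library are available. Lean on these libraries where they do the work, as an engineer would, in place of code of your own. Each camera call takes 0.05 s, during which the arm holds its last target. There are 200 camera calls.

## Working session

There is one attempt and no reset: what is moved stays moved. The work goes in short steps, Python scripts to look and compute and a tool call to move; the robot and the scene stay as the last step left them, time stands still between calls to the robot, and variables do not carry over. Pictures are saved under pics/ and viewed, at most 10 in all, crops included, and the job is handed in when it is done.

Besides the shell and the picture viewer there is one more tool, called after "Request:" in YAML: its name, and indented under it one key for each argument. move_arm: Moves the arm, as the interface text tells. Scaled input: -1 to 1 covers 80 cm each way for a shift and 120 degrees each way for a turn. Its arguments: {"type":"object","properties":{"deltas":{"type":"array","items":{"type":"array","items":{"type":"array","items":{"type":"number","minimum":-1,"maximum":1}}}},"squeeze":{"type":"number"}},"required":["deltas"]}

```bash
mkdir -p pics && ls
python3 - <<'E'
from rig import manip
import cv2,numpy as np
for n in("side","top"):
    im=manip.get_image(n); cv2.imwrite(f"pics/{n}0.png",im[:,:,::-1])
    p=manip.camera_params(n); print(n,{k:np.round(v,4).tolist() for k,v in p.items()})
s=manip.get_state(); print(s)
E
```

```text
pics
side {'fx': 478.3374, 'fy': 478.3374, 'cx': 319.6257, 'cy': 241.8149, 'dist': [-0.1218, 0.0, 0.0, 0.0, 0.0], 'R': [[0.2834, -0.9588, -0.0192], [-0.6077, -0.164, -0.777], [0.7419, 0.2319, -0.6291]], 't': [-0.2323, 0.3171, 0.6944]}
top {'fx': 543.4464, 'fy': 543.4464, 'cx': 318.2988, 'cy': 247.2411, 'dist': [-0.1238, 0.0, 0.0, 0.0, 0.0], 'R': [[-0.0258, -0.9997, -0.0031], [-0.9964, 0.026, -0.0801], [0.0802, 0.001, -0.9968]], 't': [-0.073, 0.4607, 1.0379]}
{'clock': 0.1, 'qpos': array([ 1.06697268e+00,  2.76559527e-01,  1.50601374e+00,  1.13925574e-05,
        1.36071097e+00, -1.21001215e-01]), 'qd': array([-1.85442871e-06, -6.00625978e-04, -1.72941991e-03,  5.53484641e-04,
        5.65533384e-05, -1.27683243e-04]), 'effort': array([ 2.12233717e-03, -4.17698014e+01, -2.46403581e+01, -2.99542726e-04,
        5.84758542e-03, -4.41373999e-06]), 'position': array([0.21453319, 0.53291684, 0.20230755]), 'ee_rot': array([-2.65258632e-04,  1.90245631e-01,  9.81736158e-01, -8.03138305e-04]), 'contact_force': array([ 1.11384767, -0.18966988, -0.15518711]), 'moment': array([0.0331856 , 0.01255996, 0.039694  ]), 'gripper_force': 0.0, 'width': 0.08568511520756687}
```

View pics/top0.png

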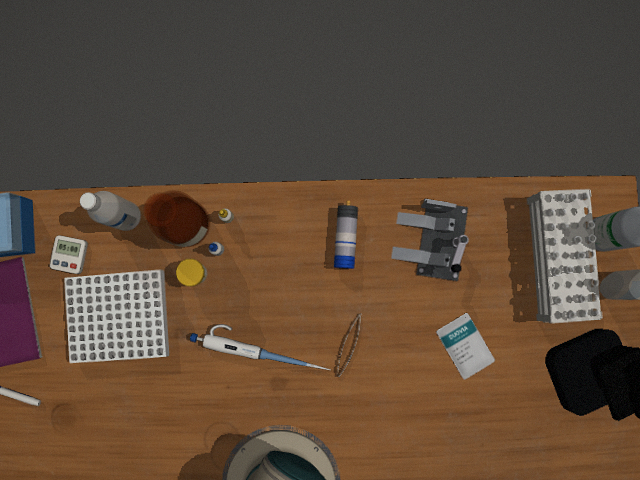

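View pics/side0.png

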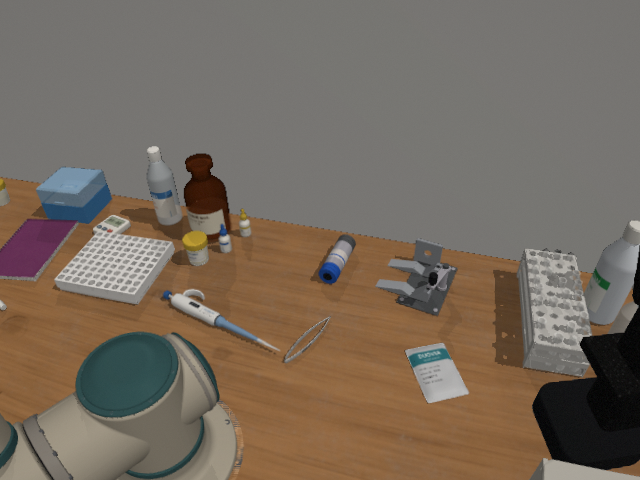

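The top view shows the column at about (346,236), nipple up at (348,204), blue end at the bottom at (345,265). The cradle is to its right at about (430,240), ramps facing left towards the column, stop plate at the top near (440,204), and keeper parked towards the bottom with its knob at (456,268). The side view agrees. I'll enlarge both.

Run:
```python
import cv2
a=cv2.imread("pics/top0.png")[190:290,325:480]; cv2.imwrite("pics/topc.png",cv2.resize(a,None,fx=5,fy=5,interpolation=cv2.INTER_CUBIC))
a=cv2.imread("pics/side0.png")[225:325,310:465]; cv2.imwrite("pics/sidec.png",cv2.resize(a,None,fx=5,fy=5,interpolation=cv2.INTER_CUBIC))
```

```text
(no output)
```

View pics/topc.png

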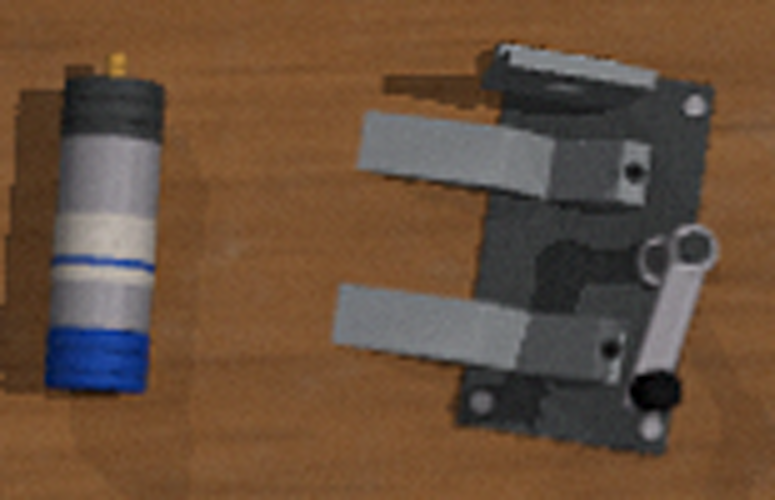

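View pics/sidec.png

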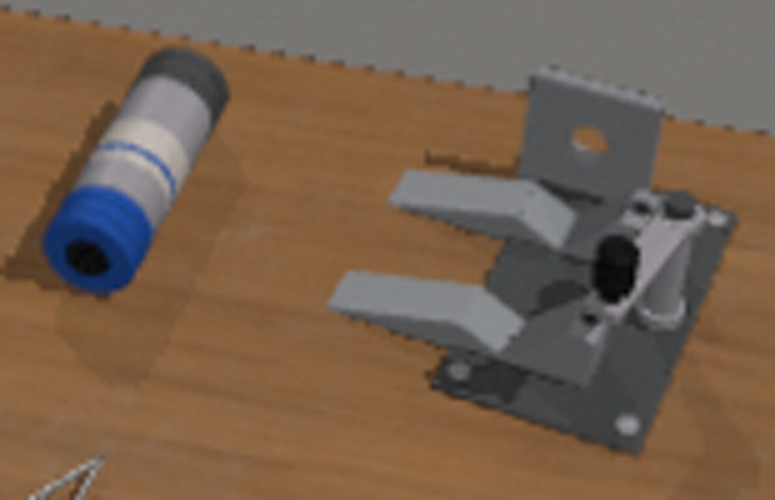

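```bash
cat > h.py <<'E'
import numpy as np,cv2
from rig import manip
from scipy.optimize import least_squares
def proj(n,X):
    p=manip.camera_params(n);R=np.array(p["R"]);K=np.array([[p["fx"],0,p["cx"]],[0,p["fy"],p["cy"]],[0,0,1.]])
    return cv2.projectPoints(np.array(X,float).reshape(-1,1,3),cv2.Rodrigues(R)[0],np.array(p["t"],float),K,np.array(p["dist"],float))[0].reshape(-1,2)
def fit(obs,x0):
    """obs: {cam:(crop origin,scale,[(u,v,x,y,z mm)])}; planar pose x,y,yaw (z 0)"""
    D={n:(np.array(o)+(np.array(l,float)[:,:2]+.5)/s-.5,np.array(l,float)[:,2:]/1000) for n,(o,s,l) in obs.items()}
    def r(q):
        c,s=np.cos(q[2]),np.sin(q[2]);M=np.array([[c,-s,0],[s,c,0],[0,0,1]])
        return np.concatenate([(proj(n,P@M.T+[q[0],q[1],0])-uv).ravel() for n,(uv,P) in D.items()])
    s=least_squares(r,x0,loss="soft_l1",x_scale=[.1,.1,1]);return s.x,r(s.x).reshape(-1,2)
E
cat > m.py <<'E'
from h import *
np.set_printoptions(precision=4,suppress=True)
T=[(358,168,22,76,0),(368,112,46,76,0),(651,145,46,-34,28),(645,206,22,-34,28),(551,195,22,0,4),(332,344,-48,76,0),(340,285,-24,76,0),(520,368,-48,0,4),(528,312,-24,0,4),(714,85,78,-62,3),(664,453,-72,-62,3),(457,424,-72,22,3),(696,245,4,-48,58.5)]
S=[(388,203,22,76,0),(408,170,46,76,0),(328,305,-48,76,0),(348,271,-24,76,0),(560,248,22,0,4),(500,352,-48,0,4),(522,322,-24,0,4),(640,453,-72,-62,3),(735,215,78,-62,3),(432,382,-72,22,3),(681,200,4,-48,58.5)]
a,b=((325,190),5),((310,225),5)
for o in ({"top":(*a,T),"side":(*b,S)},{"top":(*a,T)},{"side":(*b,S)}):
    q,r=fit(o,[.45,-.2,0]);print("cradle",q,np.degrees(q[2]));
    if len(o)==2: print(r.T)
TC=[(65,80,60,20,20),(163,87,60,-20,20),(117,55,72,0,20),(47,388,-60,20,20),(147,391,-60,-20,20)]
SC=[(88,255,-60,0,20)]
for o in ({"top":(*a,TC),"side":(*b,SC)},{"top":(*a,TC)}):
    q,r=fit(o,[.45,-.05,0]);print("col",q,np.degrees(q[2]));print(r.T)
E
python3 m.py
```

```text
cradle [ 0.4689 -0.3119 -0.1833] -10.501328867999582
[[ 0.0436 -0.2373  0.68    0.2519 -0.6277  0.1359  0.3024  0.6705  0.7708
   0.7294  0.7286  0.5069 -0.0515 -0.7477 -0.7852 -1.1089 -0.7298 -0.6027
   0.4781 -0.0465 -0.6142  0.4673 -0.7085 -0.7025]
 [-0.1427 -0.7417 -0.5083 -0.6239  0.2261 -0.642  -0.7838  0.4211 -0.3525
  -0.2678  0.269  -0.4724  0.3094  0.2617  0.1653  0.6951  0.1245  0.4027
   1.5118 -0.2466 -0.0794 -0.3878  0.357   2.3473]]
cradle [ 0.4684 -0.3113 -0.1816] -10.402357607339862
cradle [ 0.4702 -0.3128 -0.185 ] -10.601741474471043
col [ 0.4777 -0.1391 -0.0842] -4.825239195340994
[[-0.3077  0.5198 -0.167  -0.1421  0.4847 -0.5136]
 [ 0.0175 -0.1897 -0.4448 -0.2863  0.3075  0.8536]]
col [ 0.4774 -0.1389 -0.0864] -4.952002730397419
[[-0.3241  0.5015 -0.1707 -0.2957  0.329 ]
 [ 0.1193 -0.0432 -0.3201 -0.1906  0.4489]]
```

```bash
cat >> h.py <<'E'
CR=np.array([.469,-.312,-.1833])
def c2w(x,y):
    c,s=np.cos(CR[2]),np.sin(CR[2]);return CR[:2]+np.array([c*x-s*y,s*x+c*y])/1000
def state():
    s=manip.get_state();w,x,y,z=s["ee_rot"]
    from scipy.spatial.transform import Rotation as Ro
    R=Ro.from_quat([x,y,z,w]).as_matrix();return s,R
def delta(x,y,z,yaw=CR[2]):
    """cradle mm target of the TCP, tool y to world yaw -> normalised move"""
    s,R=state();d=R.T@(np.append(c2w(x,y),z/1000)-s["position"])/.8
    t=-(yaw-np.arctan2(R[1,1],R[0,1]));t=(t+np.pi)%(2*np.pi)-np.pi
    return np.round(np.append(d,np.degrees(t)/120),4).tolist()
def where():
    s,R=state();d=s["position"][:2]-CR[:2];c,q=np.cos(CR[2]),np.sin(CR[2])
    return "cradle mm",np.round([1000*(c*d[0]+q*d[1]),1000*(-q*d[0]+c*d[1]),1000*s["position"][2]],1),"yaw rel deg",round(np.degrees(np.arctan2(R[1,1],R[0,1])-CR[2]),2),"t",s["clock"],"F",np.round(s["contact_force"],1)
E
python3 -c "
from h import *
print(where(),delta(-23,228,300),delta(-23,228,80))"
```

```text
('cradle mm', array([-404.2,  784.4,  202.3]), 'yaw rel deg', np.float64(78.57), 't', 0.1, 'F', array([ 1.1, -0.2, -0.2])) [-0.6049, -0.5874, -0.1213, 0.6547] [-0.6049, -0.587, 0.1537, 0.6547]
```

Request:
move_arm:
  deltas:
    - [[-0.2,-0.2,-0.08,0.2,-1],[-0.605,-0.587,-0.121,0.655,-1],[-0.605,-0.587,-0.121,0.655,-1],[-0.605,-0.587,-0.121,0.655,-1],[-0.605,-0.587,-0.121,0.655,-1],[-0.605,-0.587,-0.121,0.655,-1],[-0.605,-0.587,-0.121,0.655,-1],[-0.605,-0.587,-0.121,0.655,-1],[-0.605,-0.587,-0.121,0.655,-1],[-0.605,-0.587,-0.121,0.655,-1],[-0.605,-0.587,-0.121,0.655,-1],[-0.605,-0.587,-0.121,0.655,-1]]

```text
clock: 1.3
position: [0.4555, -0.0109, 0.2892]
ee_rot: [-0.0, 0.769, 0.639, 0.0]
contact_force: [1.3, -0.1, 0.8]
width: 0.0855
gripper_force: 0.0
```

```bash
python3 -c "
from h import *
print(where(),delta(-23,228,60))"
```

```text
('cradle mm', array([-68.1, 293.6, 289.2]), 'yaw rel deg', np.float64(-0.06), 't', 1.3, 'F', array([ 1.3, -0.1,  0.8])) [-0.0821, 0.0565, 0.2865, -0.0005]
```

Request:
move_arm:
  deltas:
    - [[-0.08,0.056,0.05,0,-1],[-0.082,0.056,0.15,0,-1],[-0.082,0.056,0.286,0,-1],[-0.082,0.056,0.286,0,-1],[-0.082,0.056,0.286,0,-1],[-0.082,0.056,0.286,0,-1],[-0.082,0.056,0.286,0,-1],[-0.082,0.056,0.286,0,-1]]

```text
clock: 2.1
position: [0.4891, -0.0819, 0.0621]
ee_rot: [0.001, 0.769, 0.639, 0.001]
contact_force: [0.5, 0.8, -0.1]
width: 0.0857
gripper_force: 0.0
```

```bash
python3 -c "
from h import *
print(where(),delta(-23,228,25))
im=manip.get_image('side')[200:320,260:420]; cv2.imwrite('pics/s1.png',cv2.resize(im[:,:,::-1],None,fx=5,fy=5,interpolation=cv2.INTER_CUBIC))
for z in (55,60,65,70):
  print(z,[((proj('side',np.append(c2w(-23+dx,228),z/1000))[0]-[260,200])*5).round() for dx in(-57,-43,43,57)])"
```

```text
('cradle mm', array([-22.1, 229.9,  62.1]), 'yaw rel deg', np.float64(-0.02), 't', 2.1, 'F', array([ 0.5,  0.8, -0.1])) [-0.0024, -0.0012, 0.0464, -0.0002]
55 [array([197., 268.]), array([213., 248.]), array([309., 133.]), array([323., 115.])]
60 [array([196., 259.]), array([213., 239.]), array([308., 124.]), array([323., 106.])]
65 [array([196., 249.]), array([212., 229.]), array([308., 114.]), array([323.,  97.])]
70 [array([195., 240.]), array([212., 220.]), array([308., 105.]), array([323.,  88.])]
```

View pics/s1.png

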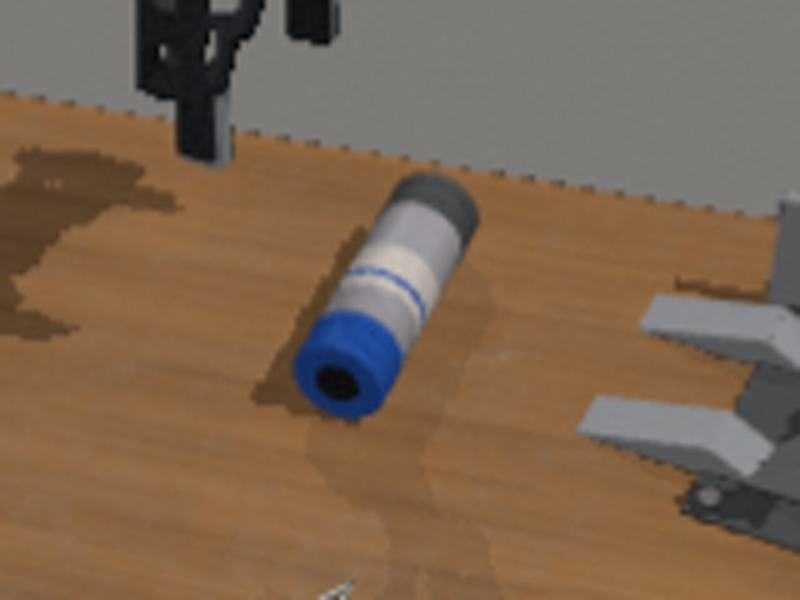

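Fingertips appear at about (205,163) and (313,42), higher than TCP z=62 predicts (~y 240). I'll lower and check against both views.

Request:
move_arm:
  deltas:
    - [[-0.002,0,0.04,0,-1],[-0.002,0,0.04,0,-1],[-0.002,0,0.04,0,-1]]

```text
clock: 2.45
position: [0.4879, -0.0832, 0.0299]
ee_rot: [0.001, 0.769, 0.639, 0.001]
contact_force: [0.4, 1.0, 0.5]
width: 0.0851
gripper_force: 0.0
```

```bash
python3 -c "
from h import *
print(where())
a=manip.get_image('side')[160:320,260:420]; b=manip.get_image('top')[160:320,260:420]
cv2.imwrite('pics/s2.png',cv2.resize(np.hstack([a,b])[:,:,::-1],None,fx=2.5,fy=2.5,interpolation=cv2.INTER_CUBIC))
for n in('side','top'):
  for z in (25,60): print(n,z,[((proj(n,np.append(c2w(-23+dx,228),z/1000))[0]-[260,160])*2.5+[400*(n=='top'),0]).round() for dx in(-57,-43,43,57)])"
```

```text
('cradle mm', array([-23.1, 228.4,  29.9]), 'yaw rel deg', np.float64(-0.01), 't', 2.45, 'F', array([0.4, 1. , 0.5]))
side 25 [array([100., 262.]), array([108., 252.]), array([155., 194.]), array([162., 185.])]
side 60 [array([ 98., 230.]), array([106., 219.]), array([154., 162.]), array([162., 153.])]
top 25 [array([531., 252.]), array([534., 234.]), array([552., 125.]), array([555., 108.])]
top 60 [array([531., 250.]), array([534., 231.]), array([552., 119.]), array([555., 100.])]
```

View pics/s2.png

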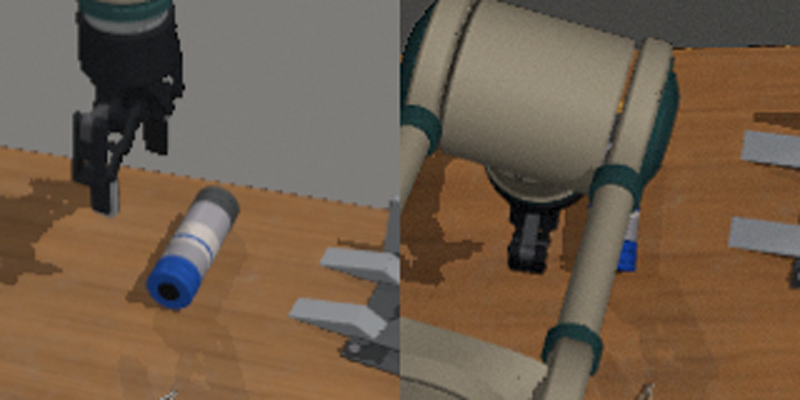

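Tips are at (105,213) in the side view, which implies about 40 mm more clearance than the stated TCP gives. I'll probe downwards carefully by force and image difference.

Request:
move_arm:
  deltas:
    - [[0,0,0.015,0,-1],[0,0,0.025,0,-1],[0,0,0.025,0,-1]]

```text
clock: 2.85
position: [0.4868, -0.083, 0.0082]
ee_rot: [-0.0, 0.769, 0.639, -0.0]
contact_force: [-0.1, -0.2, 0.3]
width: 0.0853
gripper_force: 0.0
```

```bash
cat > tip.py <<'E'
from h import *
print(where())
a=manip.get_image('side').astype(int); b=cv2.imread('pics/side0.png')[:,:,::-1].astype(int)
d=np.abs(a-b).sum(2)>60
for c in range(294,330,3):
    r=np.where(d[100:300,c])[0]; print(c,r.max()+100 if len(r) else None, a[r.max()+98,c] if len(r) else '')
for z in (10,40): print(z,[proj('side',np.append(c2w(-23+dx,228),z/1000))[0].round() for dx in(-57,-43,43,57)])
E
python3 tip.py
```

```text
('cradle mm', array([-24.2, 228.4,   8.2]), 'yaw rel deg', np.float64(-0.03), 't', 2.85, 'F', array([-0.1, -0.2,  0.3]))
294 246 [100  73  46]
297 252 [48 38 32]
300 253 [23 26 26]
303 254 [25 26 29]
306 253 [103 104 105]
309 244 [96 68 44]
312 229 [44 37 32]
315 219 [19 21 22]
318 228 [51 50 49]
321 229 [17 18 18]
324 230 [16 16 18]
327 228 [102 104 104]
10 [array([300., 270.]), array([304., 266.]), array([322., 243.]), array([325., 239.])]
40 [array([300., 259.]), array([303., 255.]), array([322., 232.]), array([325., 229.])]
```

Request:
move_arm:
  deltas:
    - [[0,0,0.004,0,-1],[0,0,0.008,0,-1],[0,0,0.0115,0,-1],[0,0,0.0115,0,-1]]

```text
clock: 3.3
position: [0.4868, -0.0831, -0.0013]
ee_rot: [-0.0, 0.769, 0.639, -0.0]
contact_force: [-0.1, -0.2, -0.4]
width: 0.0851
gripper_force: 0.0
```

```bash
python3 tip.py | head -8
```

```text
('cradle mm', array([-24.2, 228.3,  -1.3]), 'yaw rel deg', np.float64(-0.03), 't', 3.3, 'F', array([-0.1, -0.2, -0.4]))
294 248 [38 31 27]
297 255 [57 43 32]
300 256 [20 23 25]
303 257 [25 26 29]
306 257 [100 101 102]
309 244 [94 68 43]
312 245 [95 70 48]
```

Request:
move_arm:
  deltas:
    - [[0,0,0.004,0,-1],[0,0,0.008,0,-1],[0,0,0.0115,0,-1],[0,0,0.0115,0,-1]]

```text
clock: 3.75
position: [0.4868, -0.0831, -0.0106]
ee_rot: [-0.0, 0.769, 0.639, -0.0]
contact_force: [-0.6, -0.3, -0.4]
width: 0.0851
gripper_force: 0.0
```

```bash
python3 tip.py | head -8; python3 -c "
from h import *
print(state()[0])"
```

```text
('cradle mm', array([-24.3, 228.3, -10.6]), 'yaw rel deg', np.float64(-0.03), 't', 3.75, 'F', array([-0.6, -0.3, -0.4]))
294 271 [109  79  52]
297 258 [67 52 38]
300 260 [24 24 27]
303 261 [22 21 26]
306 261 [ 98  98 100]
309 244 [89 65 42]
312 245 [94 68 46]
{'clock': 3.8, 'qpos': array([-3.10015674e-01,  3.78976851e-01,  1.97340992e+00,  1.30914095e-04,
        7.89874553e-01, -1.26323809e-01]), 'qd': array([-0.00059831, -0.0042744 , -0.00447468, -0.00164442,  0.00024883,
        0.00126662]), 'effort': array([-5.27377997e-03, -3.88220894e+01, -1.57289815e+01, -1.02456843e-04,
       -2.21760602e-03,  3.26914960e-05]), 'position': array([ 0.48692495, -0.08307154, -0.0103794 ]), 'ee_rot': array([-3.06947895e-04,  7.69009448e-01,  6.39237323e-01, -1.40439349e-04]), 'contact_force': array([-0.57094823, -0.72629885,  0.69285547]), 'moment': array([0.00750886, 0.03179385, 0.00364862]), 'gripper_force': 0.0, 'width': 0.08549125664784499}
```

Request:
move_arm:
  deltas:
    - [[0,0,0.004,0,-1],[0,0,0.008,0,-1],[0,0,0.012,0,-1],[0,0,0.012,0,-1]]

```text
clock: 4.2
position: [0.4867, -0.083, -0.0202]
ee_rot: [-0.0, 0.769, 0.639, -0.0]
contact_force: [0.3, -0.5, -0.9]
width: 0.0855
gripper_force: 0.0
```

```bash
python3 tip.py | head -6
```

```text
('cradle mm', array([-24.3, 228.3, -20.2]), 'yaw rel deg', np.float64(-0.03), 't', 4.2, 'F', array([ 0.3, -0.5, -0.9]))
294 272 [94 68 42]
297 271 [112  82  55]
300 271 [141 102  67]
303 264 [22 23 25]
306 264 [96 97 98]
```

Request:
move_arm:
  deltas:
    - [[0,0,0.004,0,-1],[0,0,0.008,0,-1],[0,0,0.012,0,-1],[0,0,0.0135,0,-1],[0,0,0.0135,0,-1]]

```text
clock: 4.75
position: [0.4869, -0.0831, -0.0308]
ee_rot: [-0.0, 0.769, 0.639, -0.0]
contact_force: [-0.1, -0.1, 0.1]
width: 0.0851
gripper_force: 0.0
```

```bash
python3 tip.py | head -6
```

```text
('cradle mm', array([-24.1, 228.3, -30.8]), 'yaw rel deg', np.float64(-0.03), 't', 4.75, 'F', array([-0.1, -0.1,  0.1]))
294 273 [94 67 42]
297 273 [95 69 47]
300 271 [141 102  67]
303 272 [141 102  68]
306 268 [91 92 93]
```

Request:
move_arm:
  deltas:
    - [[0,0,0.0015,0,-1],[0,0,0.003,0,-1],[0,0,0.0045,0,-1],[0,0,0.006,0,-1]]

```text
clock: 5.2
position: [0.4872, -0.0832, -0.0353]
ee_rot: [0.0, 0.769, 0.639, 0.0]
contact_force: [0.1, -0.4, 0.2]
width: 0.0856
gripper_force: 0.0
```

Request:
move_arm:
  deltas:
    - [[0,0,0.0015,0,-1],[0,0,0.003,0,-1],[0,0,0.0045,0,-1],[0,0,0.0045,0,-1]]

```text
clock: 5.6
position: [0.487, -0.0831, -0.0391]
ee_rot: [-0.0, 0.769, 0.639, -0.0]
contact_force: [-0.1, -0.5, 0.4]
width: 0.0854
gripper_force: 0.0
```

Request:
move_arm:
  deltas:
    - [[0,0,0.0015,0,-1],[0,0,0.003,0,-1],[0,0,0.003,0,-1]]

```text
clock: 5.9
position: [0.4872, -0.0832, -0.0413]
ee_rot: [-0.0, 0.769, 0.639, 0.0]
contact_force: [0.2, -0.3, 0.4]
width: 0.0855
gripper_force: 0.0
```

```bash
python3 tip.py | head -6;python3 -c "
from h import *
a=manip.get_image('side')[160:320,260:420]; b=manip.get_image('top')[160:320,260:420]
cv2.imwrite('pics/s3.png',cv2.resize(np.hstack([a,b])[:,:,::-1],None,fx=2.5,fy=2.5,interpolation=cv2.INTER_CUBIC))
"
```

```text
('cradle mm', array([-23.9, 228.3, -41.3]), 'yaw rel deg', np.float64(-0.03), 't', 5.9, 'F', array([ 0.2, -0.3,  0.4]))
294 273 [94 69 44]
297 273 [94 68 45]
300 273 [63 53 43]
303 272 [19 21 23]
306 272 [89 89 91]
```

View pics/s3.png

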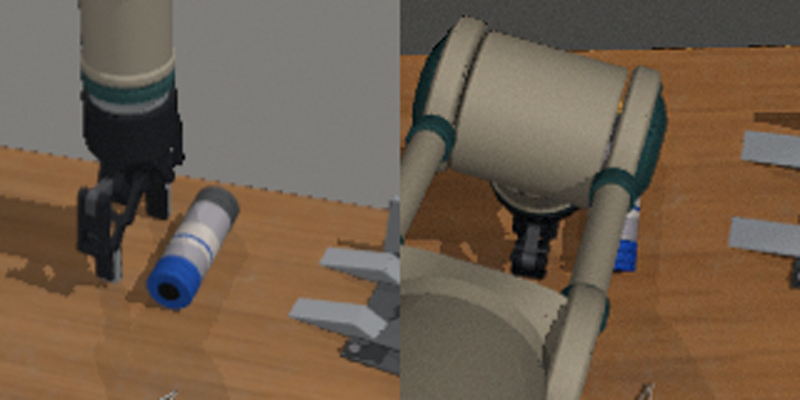

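Tips now at (107,280) in the crop, just off the bench, so the real tip ≈ reported z + 42 mm with the hand open. The column is undisturbed. I'll raise to a tip height of about 11 mm and push, aligning the column with the two fingers.

Request:
move_arm:
  deltas:
    - [[0,0,-0.013,0,-1],[-0.012,0,-0.013,0,-1],[-0.022,0,-0.013,0,-1],[-0.03,0,-0.013,0,-1],[-0.038,0,-0.013,0,-1],[-0.046,0,-0.013,0,-1],[-0.054,0,-0.013,0,-1],[-0.062,0,-0.013,0,-1],[-0.07,0,-0.013,0,-1],[-0.078,0,-0.013,0,-1],[-0.086,0,-0.013,0,-1],[-0.086,0,-0.013,0,-1]]

```text
clock: 7.25
position: [0.4746, -0.1517, -0.0309]
ee_rot: [0.0, 0.769, 0.639, 0.0]
contact_force: [0.0, 0.2, -0.2]
width: 0.0853
gripper_force: 0.0
```

```bash
python3 -c "
from h import *
print(where())
a=manip.get_image('side')[180:320,280:460]; b=manip.get_image('top')[180:320,320:500]
cv2.imwrite('pics/s4.png',cv2.resize(np.vstack([a,b])[:,:,::-1],None,fx=2,fy=2,interpolation=cv2.INTER_CUBIC))
cv2.imwrite('pics/s4.png',cv2.resize(np.hstack([a,b])[:,:,::-1],(800,311),interpolation=cv2.INTER_CUBIC))
"
```

```text
('cradle mm', array([-23.7, 158.6, -30.9]), 'yaw rel deg', np.float64(-0.07), 't', 7.25, 'F', array([ 0. ,  0.2, -0.2]))
```

View pics/s4.png

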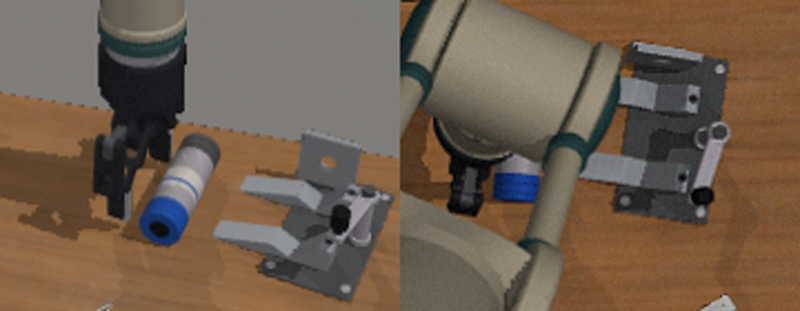

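```bash
cat >> h.py <<'E'
def onplane(n,uv,z):
    """cradle mm of a pixel on height z mm"""
    q=least_squares(lambda q:proj(n,[*c2w(*q),z/1000])[0]-uv,[0.,50.]).x;return q.round(1)
E
python3 -c "
from h import *
k=800/360
f=lambda u,v,ox:(ox+u/k,180+v/k)
print('blue side',onplane('side',f(160,229,280),20),'far side',onplane('side',f(204,148,280),20))
print('blue top',onplane('top',f(517-400,201,320),20))
print('blue top corners',onplane('top',f(94,201,320),20),onplane('top',f(140,201,320),20))
"
```

```text
blue side [-78.  112.1] far side [ 43.8 119.6]
blue top [-79.7 110.3]
blue top corners [-82.9 130.1] [-76.6  90.5]
```

Request:
move_arm:
  deltas:
    - [[-0.005,0,0,0.025,-1],[-0.01,0,0,0.025,-1],[-0.014,0,0,0.025,-1],[-0.018,0,0,0.025,-1],[-0.022,0,0,0.025,-1],[-0.026,0,0,0.025,-1],[-0.03,0,0,0.025,-1],[-0.034,0,0,0.025,-1],[-0.038,0,0,0.025,-1],[-0.042,0,0,0.025,-1],[-0.042,0,0,0.025,-1]]

```text
clock: 8.45
position: [0.4685, -0.1844, -0.0309]
ee_rot: [0.0, 0.786, 0.619, -0.0]
contact_force: [0.0, -1.1, 1.1]
width: 0.0852
gripper_force: 0.0
```

```bash
python3 -c "
from h import *
print(where())
a=manip.get_image('side')[180:320,280:460]; b=manip.get_image('top')[180:320,320:500]
cv2.imwrite('pics/s5.png',cv2.resize(np.hstack([a,b])[:,:,::-1],(800,311),interpolation=cv2.INTER_CUBIC))
"
```

```text
('cradle mm', array([-23.8, 125.4, -30.9]), 'yaw rel deg', np.float64(-3.05), 't', 8.45, 'F', array([ 0. , -1.1,  1.1]))
```

View pics/s5.png

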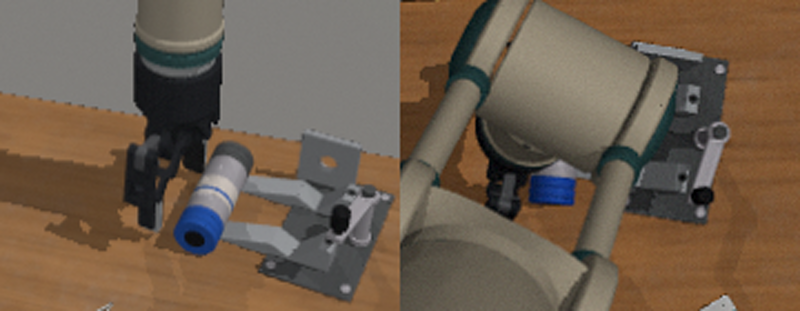

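Side view: blue face at (195,239), far end at about (236,156). Top view: blue edge (530..574, 205). The column now rests against the ramp feet.

```bash
cat >> h.py <<'E'
def blue(n,img=None):
    im=manip.get_image(n) if img is None else img
    h=cv2.cvtColor(im,cv2.COLOR_RGB2HSV);m=cv2.inRange(h,(108,150,40),(128,255,255))
    m[:,:320 if n=='side' else 330]=0;m[:200]=0;m[330:]=0;m[:,470:]=0
    k,l,s,c=cv2.connectedComponentsWithStats(m);i=1+np.argmax(s[1:,4]);return s[i],c[i]
E
python3 -c "
from h import *
k=800/360
f=lambda u,v,ox:(ox+u/k,180+v/k)
print('blue side',onplane('side',f(195,239,280),20),'far side',onplane('side',f(236,155,280),20))
print('blue top corners',onplane('top',f(130,204,320),20),onplane('top',f(174,206,320),20))
for n in('side','top'):
  print(n,blue(n)); print(blue(n,cv2.imread(f'pics/{n}0.png')[:,:,::-1].copy()))
"
```

```text
blue side [-76.3  79.2] far side [47.3 87.8]
blue top corners [-80.5  98.7] [-76.3  60.4]
side (array([359, 273,  22,  22, 312], dtype=int32), array([369.86538462, 282.78846154]))
(array([320, 263,  20,  20, 284], dtype=int32), array([329.5915493, 271.8943662]))
top (array([379, 259,  20,  13, 234], dtype=int32), array([388.28632479, 265.17094017]))
(array([334, 256,  21,  12, 229], dtype=int32), array([343.83842795, 261.48908297]))
```

Request:
move_arm:
  deltas:
    - [[-0.004,0,0,-0.01,-1],[-0.007,0,0,-0.02,-1],[-0.01,0,0,-0.0255,-1],[-0.0125,0,0,-0.0255,-1],[-0.015,0,0,-0.0255,-1],[-0.0175,0,0,-0.0255,-1],[-0.02,0,0,-0.0255,-1],[-0.02,0,0,-0.0255,-1]]

```text
clock: 9.45
position: [0.4651, -0.1987, -0.0306]
ee_rot: [-0.0, 0.769, 0.639, 0.001]
contact_force: [2.7, 5.8, 3.9]
width: 0.086
gripper_force: 2.8
```

```bash
cat > b.py <<'E'
from h import *
print(where())
s,c=blue('side');print('side',s,c.round(1));s,c=blue('top');print('top',s,c.round(1))
for z in (20,27,34): print(z,onplane('top',(c[0],c[1]),z+10),end=' ')
E
python3 b.py
```

```text
('cradle mm', array([-24.5, 110.7, -30.6]), 'yaw rel deg', np.float64(-0.03), 't', 9.45, 'F', array([2.7, 5.8, 3.9]))
side [360 273  22  22 312] [370.8 283.3]
top [382 259  18  14 185] [391.3 266.1]
20 [-66.4  77. ] 27 [-66.9  77.9] 34 [-67.4  78.8]
```

Request:
move_arm:
  deltas:
    - [[-0.005,0,-0.0025,0,-1],[-0.01,0,-0.004,0,-1],[-0.015,0,-0.0055,0,-1],[-0.02,0,-0.007,0,-1],[-0.025,0,-0.0085,0,-1],[-0.03,0,-0.01,0,-1],[-0.035,0,-0.011,0,-1],[-0.04,0,-0.012,0,-1]]

```text
clock: 10.35
position: [0.4583, -0.2287, -0.021]
ee_rot: [-0.002, 0.769, 0.639, 0.001]
contact_force: [0.8, 8.9, 6.0]
width: 0.0852
gripper_force: 4.3
```

```bash
python3 b.py
```

```text
('cradle mm', array([-25.7,  79.9, -21. ]), 'yaw rel deg', np.float64(-0.01), 't', 10.35, 'F', array([0.8, 8.9, 6. ]))
side [374 275  23  22 320] [385.2 285.2]
top [400 262  18  14 178] [408.7 269.2]
20 [-67.   42.9] 27 [-67.5  44. ] 34 [-67.9  45.1]
```

Request:
move_arm:
  deltas:
    - [[-0.005,0,-0.002,0,-1],[-0.01,0,-0.004,0,-1],[-0.015,0,-0.0055,0,-1],[-0.02,0,-0.007,0,-1],[-0.025,0,-0.0085,0,-1],[-0.03,0,-0.01,0,-1],[-0.035,0,-0.01,0,-1],[-0.0375,0,-0.01,0,-1],[-0.04,0,-0.01,0,-1],[-0.043,0,-0.01,0,-1],[-0.045,0,-0.01,0,-1],[-0.045,0,-0.01,0,-1]]

```text
clock: 11.65
position: [0.4523, -0.2666, -0.0134]
ee_rot: [0.0, 0.769, 0.64, -0.0]
contact_force: [0.0, -0.9, 0.3]
width: 0.0854
gripper_force: 0.0
```

```bash
python3 b.py; python3 -c "
from h import *
print(onplane('top',(343.8,261.5),30))"
```

```text
('cradle mm', array([-24.7,  41.6, -13.4]), 'yaw rel deg', np.float64(0.01), 't', 11.65, 'F', array([ 0. , -0.9,  0.3]))
side [396 282  23  23 340] [407.2 292.3]
top [421 266  19  14 194] [430.4 272.6]
20 [-67.    0.4] 27 [-67.5   1.8] 34 [-68.    3.2] [-71.9 168.5]
```

Request:
move_arm:
  deltas:
    - [[0.02,0,0,0,-1],[0.02,0,-0.06,0,-1],[0.02,0,-0.1,0,-1],[-0.048,-0.105,-0.1,0.75,1],[-0.048,-0.105,-0.1,0.75,1],[-0.048,-0.105,-0.1,0.75,1],[-0.048,-0.105,-0.1,0.75,1],[-0.048,-0.105,-0.1,0.75,1],[-0.048,-0.105,-0.1,0.75,1],[-0.048,-0.105,-0.1,0.75,1],[-0.048,-0.105,-0.1,0.75,1],[-0.048,-0.105,-0.1,0.75,1]]

```text
clock: 12.95
position: [0.3628, -0.2873, 0.0666]
ee_rot: [-0.0, 1.0, 0.016, -0.0]
contact_force: [0.1, 1.1, -0.9]
width: 0.0
gripper_force: 0.0
```

Request:
move_arm:
  deltas:
    - [[0,0,0,0.15,1],[0,0,0,0.15,1],[0,0,0,0.15,1],[0,0,0,0.15,1]]

```text
clock: 13.35
position: [0.3629, -0.2879, 0.0667]
ee_rot: [-0.0, 0.991, -0.136, -0.0]
contact_force: [0.4, -0.1, -0.2]
width: 0.0001
gripper_force: 0.0
```

```bash
python3 b.py; python3 -c "
from h import *
print(delta(-108,3.3,-16,CR[2]-np.pi/2),state()[0]['width'],state()[0]['qpos'])"
```

```text
('cradle mm', array([-108.8,    4.4,   66.7]), 'yaw rel deg', np.float64(-95.13), 't', 13.35, 'F', array([ 0.4, -0.1, -0.2]))
side [396 282  23  23 317] [407.5 293. ]
top [418 266  22  13 233] [427.9 271.9]
20 [-66.4   5.4] 27 [-66.8   6.7] 34 [-67.3   8.1] [0.001, 0.0008, 0.1034, -0.0432] -0.0002790144696834172 [-8.21865751e-01  2.35249763e-01  1.94238490e+00  2.03018905e-04
  9.64130775e-01  1.02251528e+00]
```

```bash
cat > f.py <<'E'
from h import *
# blue cap outline fit: cradle frame cylinder (x0..x0+L), axis y,z -> bbox in both views
obs={n:blue(n)[0] for n in('side','top')}
t=np.linspace(0,2*np.pi,60)
def bb(n,x0,y,z,L):
    P=[[*c2w(x,y+20*np.cos(a)),(z+20*np.sin(a))/1000] for x in(x0,x0+L) for a in t]
    p=proj(n,P);return np.array([p[:,0].min(),p[:,1].min(),p[:,0].max(),p[:,1].max()])
def O(n): s=obs[n];return np.array([s[0]-.5,s[1]-.5,s[0]+s[2]-.5,s[1]+s[3]-.5])
r=lambda q:np.concatenate([bb(n,q[0],q[1],q[2],22)-O(n) for n in obs])
s=least_squares(r,[-78,4,29.]);print('x0,y,z',s.x.round(1),s.fun.round(1))
print('seated y3.3 z29',np.round(r([s.x[0],3.3,29]),1))
E
python3 f.py
```

```text
x0,y,z [-77.1   3.4  28.3] [-0.7 -0.2  0.1  0.4  0.1 -0.9  0.5  0.7]
seated y3.3 z29 [-0.6 -0.5  0.1  0.1  0.2 -0.9  0.6  0.7]
```

Request:
move_arm:
  deltas:
    - [[0,0,0.03,-0.043,1],[0,0,0.08,-0.043,1],[0,0,0.095,-0.043,1],[0,0,0.1,-0.043,1],[0,0,0.1,-0.043,1]]

```text
clock: 14.05
position: [0.3627, -0.2888, -0.0136]
ee_rot: [-0.0, 0.996, -0.093, -0.0]
contact_force: [0.9, -0.1, 0.7]
width: -0.0003
gripper_force: 0.0
```

```bash
python3 f.py; python3 -c "
from h import *
print(where())
b=cv2.imread('pics/side0.png').astype(int);a=manip.get_image('side')[:,:,::-1].astype(int)
d=np.abs(a-b).sum(2)>70
uv=proj('side',[[*c2w(-108,3.3),z/1000] for z in (5,13,25)]);print(uv)
u=int(uv[1][0])
for c in range(u-8,u+9,4):
  r=np.where(d[200:340,c])[0]+200;print(c,r[-3:],a[r[-1]-1,c])
"
```

```text
x0,y,z [-71.6  -0.2  27.1] [-13.   -8.    2.6  10.5   2.2  -3.4   7.5  -0.8]
seated y3.3 z29 [-14.6  -9.2   1.    9.2   0.6  -3.7   6.   -1.1]
('cradle mm', array([-107.9,    2.9,  -12.6]), 'yaw rel deg', np.float64(-90.15), 't', 14.15, 'F', array([-0. , -0.6, -0.5]))
[[398.17609558 316.16079502]
 [398.55437489 313.27153458]
 [399.12875651 308.87235567]]
390 [323 324 325] [ 48  75 104]
394 [319 320 321] [ 49  76 105]
398 [313 314 315] [42 42 42]
402 [312 313 314] [59 58 56]
406 [310 311 312] [35 40 48]
```

Request:
move_arm:
  deltas:
    - [[0.01,0,0,0,1],[0.02,0,0,0,1],[0.0235,0,0,0,1],[0.027,0,0,0,1],[0.03,0,0,0,1],[0.033,0,0,0,1],[0.036,0,0,0,1],[0.039,0,0,0,1],[0.042,0,0,0,1],[0.0445,0,0,0,1],[0.0445,0,0,0,1]]

```text
clock: 15.3
position: [0.3982, -0.2951, -0.0134]
ee_rot: [-0.0, 0.996, -0.093, 0.0]
contact_force: [-1.1, 2.1, -0.3]
width: -0.0002
gripper_force: 0.9
```

```bash
python3 -c "
from h import *
print(where())"
```

```text
('cradle mm', array([-72.7,   3.7, -13.4]), 'yaw rel deg', np.float64(-90.17), 't', 15.3, 'F', array([-1.1,  2.1, -0.3]))
```

Request:
move_arm:
  deltas:
    - [[0.0015,0,0,0,1],[0.003,0,0,0,1],[0.0045,0,0,0,1],[0.0045,0,0,0,1]]

```text
clock: 15.7
position: [0.3991, -0.2949, -0.0136]
ee_rot: [-0.001, 0.996, -0.093, -0.002]
contact_force: [-8.8, 1.4, 4.1]
width: 0.0004
gripper_force: 0.9
```

Request:
move_arm:
  deltas:
    - [[0.0015,0,0,0,1],[0.003,0,0,0,1],[0.003,0,0,0,1],[0.003,0,0,0,1]]

```text
clock: 16.1
position: [0.3991, -0.2939, -0.014]
ee_rot: [-0.002, 0.996, -0.093, -0.004]
contact_force: [-12.8, 2.6, 4.6]
width: 0.0001
gripper_force: 1.5
```

Request:
move_arm:
  deltas:
    - [[-0.01,0,0,0,1],[-0.04,0,0,0,1],[-0.04,0,-0.06,0,1],[-0.04,0,-0.12,0,1],[-0.09,0.05,-0.12,0,1],[-0.09,0.1,-0.12,0,1],[-0.09,0.1,-0.12,0,1]]

```text
clock: 16.8
position: [0.319, -0.369, 0.0845]
ee_rot: [0.005, 0.995, -0.095, 0.003]
contact_force: [0.3, -0.7, 0.4]
width: -0.0
gripper_force: 0.0
```

```bash
python3 f.py; python3 -c "
from h import *
print(where(), delta(-54,-84,39,CR[2]-np.pi/2))
im=manip.get_image('side')[225:325,340:465];im2=manip.get_image('top')[190:290,370:495]
cv2.imwrite('pics/s6.png',cv2.resize(np.hstack([im,im2])[:,:,::-1],(800,320),interpolation=cv2.INTER_CUBIC))"
```

```text
x0,y,z [-61.6   3.8  29. ] [-1.1 -0.6  0.4  0.7  0.1  0.   0.5 -0.3]
seated y3.3 z29 [-0.8 -0.5  0.6  0.8  0.4  0.1  0.7 -0.3]
('cradle mm', array([-138.3,  -78.2,   83.2]), 'yaw rel deg', np.float64(-90.3), 't', 16.9, 'F', array([ 0.1,  0.7, -0.3])) [0.1053, 0.0066, 0.0555, -0.0025]
```

View pics/s6.png

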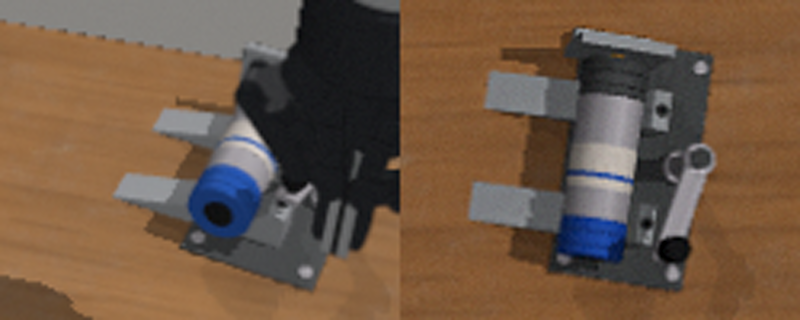

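The top crop shows a sliver of brass at (617,57) between the dark cap and the plate, and the fit also puts the column about 3 mm short. Something blocked the low fingertip (there was an upward force), probably the sole-plate screw at (563,258). I'll push again with the tip 10 mm higher.

Request:
move_arm:
  deltas:
    - [[0.04,-0.05,0,0,1],[0.048,-0.102,0,0,1],[0.048,-0.102,0.03,0,1],[0.048,-0.102,0.08,0,1],[0.048,-0.102,0.106,0,1],[0.048,-0.102,0.106,0,1],[0.048,-0.102,0.106,0,1]]

```text
clock: 17.7
position: [0.3714, -0.2881, -0.002]
ee_rot: [-0.0, 0.996, -0.092, -0.0]
contact_force: [-1.0, -1.0, -0.6]
width: 0.0002
gripper_force: 0.0
```

```bash
python3 -c "
from h import *
print(where(),delta(-76,3.3,-2,CR[2]-np.pi/2))"
```

```text
('cradle mm', array([-100.3,    5.8,   -2. ]), 'yaw rel deg', np.float64(-90.1), 't', 17.7, 'F', array([-1. , -1. , -0.6])) [0.0304, 0.003, -0.0, -0.0008]
```

Request:
move_arm:
  deltas:
    - [[0.015,0.003,0,0,1],[0.027,0.003,0,0,1],[0.031,0.003,0,0,1],[0.034,0.003,0,0,1],[0.036,0.003,0,0,1],[0.036,0.003,0,0,1]]

```text
clock: 18.3
position: [0.3987, -0.2963, -0.002]
ee_rot: [-0.0, 0.996, -0.093, -0.0]
contact_force: [-0.3, 0.1, -0.7]
width: -0.0
gripper_force: 0.0
```

```bash
python3 -c "
from h import *
print(where())"
```

```text
('cradle mm', array([-71.9,   2.7,  -2. ]), 'yaw rel deg', np.float64(-90.15), 't', 18.3, 'F', array([-0.3,  0.1, -0.7]))
```

Request:
move_arm:
  deltas:
    - [[0.0015,0,0,0,1],[0.003,0,0,0,1],[0.0045,0,0,0,1],[0.0045,0,0,0,1]]

```text
clock: 18.7
position: [0.3992, -0.2955, -0.0026]
ee_rot: [-0.001, 0.996, -0.093, -0.003]
contact_force: [-6.1, 1.3, 2.0]
width: -0.0002
gripper_force: 1.2
```

```bash
python3 -c "
from h import *
print(where())"
```

```text
('cradle mm', array([-71.6,   3.5,  -2.6]), 'yaw rel deg', np.float64(-90.15), 't', 18.7, 'F', array([-6.1,  1.3,  2. ]))
```

```bash
python3 -c "
from h import *
np.set_printoptions(precision=1,suppress=True)
o=np.array([325,190])
P=lambda x,y,z:((proj('top',[*c2w(x,y),z/1000])[0]-o+.5)*5-.5)
print('plate near top',P(62,31.3,58),P(62,-24.7,58),'far top',P(69,31.3,58),P(69,-24.7,58))
b=cv2.imread('pics/topc.png')
for u in (540,600): print(u,[tuple(b[v,u].tolist()) for v in range(40,112,5)])
a=cv2.imread('pics/s6.png')
k=3.2;f=lambda x,y,z:(proj('top',[*c2w(x,y),z/1000])[0]-[370,190]+.5)*k-.5+[400,0]
for x in (56,58,60,62): print(x,'captop',f(x,3.3,49),'plate face z49',f(62,3.3,49),'nip',f(x+2,3.3,33.5))
for u in (600,612,618,624): print(u,[(v,tuple(a[v,u].tolist())) for v in range(30,76,3)])
"
```

```text
plate near top [511.   62.9] [655.6  86.4] far top [513.5  44.9] [658.   68.4]
540 [(45, 79, 123), (24, 57, 97), (97, 104, 111), (146, 138, 133), (134, 131, 127), (147, 143, 140), (92, 89, 88), (40, 39, 39), (41, 43, 41), (45, 45, 42), (47, 46, 43), (41, 39, 39), (35, 33, 33), (32, 30, 31), (31, 29, 29)]
600 [(48, 82, 121), (45, 80, 119), (45, 81, 125), (34, 66, 105), (100, 107, 116), (140, 135, 129), (135, 132, 130), (142, 141, 137), (79, 77, 74), (37, 37, 35), (44, 43, 41), (44, 43, 42), (45, 42, 44), (40, 37, 36), (29, 28, 28)]
56 captop [624.5  59.8] plate face z49 [625.9  50. ] nip [619.4  60.4]
58 captop [625.   56.5] plate face z49 [625.9  50. ] nip [619.8  57.2]
60 captop [625.4  53.2] plate face z49 [625.9  50. ] nip [620.3  54. ]
62 captop [625.9  50. ] plate face z49 [625.9  50. ] nip [620.7  50.7]
600 [(30, (49, 80, 113)), (33, (143, 139, 135)), (36, (145, 139, 133)), (39, (141, 136, 133)), (42, (159, 155, 152)), (45, (75, 74, 74)), (48, (41, 40, 39)), (51, (52, 48, 47)), (54, (47, 45, 43)), (57, (37, 40, 37)), (60, (35, 36, 36)), (63, (38, 38, 37)), (66, (41, 43, 40)), (
[... 377 characters left out ...]
), (75, (62, 61, 60))]
618 [(30, (44, 83, 130)), (33, (57, 88, 124)), (36, (138, 135, 135)), (39, (145, 142, 137)), (42, (142, 139, 138)), (45, (150, 148, 149)), (48, (79, 76, 75)), (51, (43, 36, 32)), (54, (38, 69, 91)), (57, (42, 70, 88)), (60, (56, 47, 38)), (63, (58, 57, 54)), (66, (59, 61, 58)), (69, (55, 54, 55)), (72, (60, 59, 55)), (75, (65, 62, 63))]
624 [(30, (52, 88, 130)), (33, (42, 79, 124)), (36, (141, 140, 140)), (39, (143, 138, 134)), (42, (138, 136, 133)), (45, (157, 156, 150)), (48, (90, 90, 86)), (51, (44, 41, 37)), (54, (43, 54, 62)), (57, (47, 59, 70)), (60, (53, 50, 48)), (63, (56, 53, 53)), (66, (62, 60, 60)), (69, (58, 60, 58)), (72, (49, 47, 48)), (75, (61, 61, 60))]
```

Vision confirms the column stands about 4 mm short. The block came at the same x at both heights, which matches the shut hand's wide knuckles meeting the parked keeper's knob and arm end (x -62, y -40). I'll push with the hand shifted 13 mm to +y.

Request:
move_arm:
  deltas:
    - [[-0.012,0,0,0,1],[-0.012,-0.016,0,0,1],[-0.012,-0.016,0,0,1],[-0.004,-0.016,0,0,1],[-0.001,-0.016,0,0,1],[0.001,-0.016,0,0,1],[0.003,-0.016,0,0,1],[0.003,-0.016,0,0,1]]

```text
clock: 19.5
position: [0.4051, -0.2841, -0.0023]
ee_rot: [-0.001, 0.996, -0.092, -0.002]
contact_force: [-6.3, 1.1, 3.5]
width: -0.0003
gripper_force: 3.3
```

```bash
python3 -c "
from h import *
print(where())"
```

```text
('cradle mm', array([-67.9,  15.8,  -2.3]), 'yaw rel deg', np.float64(-90.1), 't', 19.5, 'F', array([-6.3,  1.1,  3.5]))
```

Request:
move_arm:
  deltas:
    - [[0.0015,0,0,0,1],[0.003,0,0,0,1],[0.003,0,0,0,1]]

```text
clock: 19.8
position: [0.405, -0.2839, -0.0023]
ee_rot: [-0.001, 0.996, -0.092, -0.004]
contact_force: [-11.8, 1.1, 8.4]
width: -0.0001
gripper_force: 6.0
```

Request:
move_arm:
  deltas:
    - [[-0.01,0,0,0,1],[-0.04,0,0,0,1],[-0.04,0,-0.05,0,1],[-0.04,0,-0.11,0,1],[-0.09,0.06,-0.11,0,1],[-0.09,0.12,-0.11,0,1],[-0.09,0.12,-0.11,0,1]]

```text
clock: 20.5
position: [0.3213, -0.3728, 0.0872]
ee_rot: [0.004, 0.996, -0.095, 0.002]
contact_force: [0.3, -0.3, 0.2]
width: -0.0002
gripper_force: 0.0
```

```bash
cat > chk.py <<'E'
from h import *
a=manip.get_image('top')[:,:,::-1]
for u in (436,437,438,439): print(u,[(v,tuple(a[v,u].tolist())) for v in range(202,212)])
# knob: dark blob
uv=proj('top',[*c2w(-54,-48),.0835])[0];print('knob expected',uv)
m=(a.max(2)<28).astype(np.uint8);m[:,:425]=0;m[:,475:]=0;m[:225]=0;m[285:]=0
k,l,s,c=cv2.connectedComponentsWithStats(m);i=1+np.argmax(s[1:,4]);print(s[i],c[i])
print(where(),delta(-54,-86,39,CR[2]-np.pi/2))
E
python3 f.py; python3 chk.py
```

```text
x0,y,z [-57.4   3.6  28. ] [-1.3 -0.5  0.1  0.7  0.4 -0.   0.7 -0.4]
seated y3.3 z29 [-1.1 -0.8  0.3  0.4  0.7 -0.1  1.  -0.4]
436 [(202, (141, 139, 135)), (203, (145, 143, 141)), (204, (125, 120, 119)), (205, (39, 37, 37)), (206, (50, 45, 48)), (207, (48, 47, 47)), (208, (49, 51, 50)), (209, (47, 49, 48)), (210, (44, 41, 42)), (211, (49, 49, 45))]
437 [(202, (144, 142, 135)), (203, (147, 145, 142)), (204, (123, 120, 118)), (205, (38, 36, 36)), (206, (45, 50, 45)), (207, (56, 58, 54)), (208, (56, 52, 53)), (209, (54, 50, 53)), (210, (49, 50, 44)), (211, (60, 59, 59))]
438 [(202, (141, 138, 137)), (203, (141, 139, 136)), (204, (144, 143, 142)), (205, (50, 47, 45)), (206, (49, 49, 48)), (207, (55, 53, 53)), (208, (55, 57, 55)), (209, (52, 53, 48)), (210, (48, 49, 49)), (211, (68, 66, 63))]
439 [(202, (140, 139, 134)), (203, (140, 138, 136)), (204, (144, 142, 140)), (205, (44, 43, 44)), (206, (23, 23, 23)), (207, (52, 53, 50)), (208, (56, 58, 53)), (209, (50, 50, 49)), (210, (47, 46, 45)), (211, (60, 60, 57))]
knob expected [463.11285979 268.64647913]
[450 264  10   8  65] [454.76923077 267.56923077]
('cradle mm', array([-135.4,  -80.8,   85.7]), 'yaw rel deg', np.float64(-90.27), 't', 20.65, 'F', array([-0.7,  0.9,  0.2])) [0.1017, 0.0061, 0.0585, -0.0023]
```

Home confirmed: the blue face is at x = -57.4 (nominal -58), and no brass shows any more. The knob is at (455,268), so I'll locate it and prepare the keeper push.

```bash
python3 -c "
from h import *
print(onplane('top',(454.8,267.6),80), delta(-57,-88,39,CR[2]-np.pi/2))"
```

```text
[-54.2 -33.3] [0.098, 0.0086, 0.0585, -0.0023]
```

Request:
move_arm:
  deltas:
    - [[0.05,0.009,0,-0.002,1],[0.098,0.009,0,-0.002,1],[0.098,0.009,0.03,-0.002,1],[0.098,0.009,0.058,-0.002,1],[0.098,0.009,0.058,-0.002,1]]

```text
clock: 21.15
position: [0.3957, -0.3839, 0.0364]
ee_rot: [-0.003, 0.996, -0.09, -0.002]
contact_force: [-0.2, 0.5, -0.8]
width: 0.0001
gripper_force: 0.0
```

```bash
python3 -c "
from h import *
print(where())
for p in [(-57,-60),(-57,-38),(-51.5,-21),(-41,-6),(-32,2),(-24,7),(-19,9)]: print(p,delta(*p,39,CR[2]-np.pi/2))"
```

```text
('cradle mm', array([-58.9, -84. ,  36.4]), 'yaw rel deg', np.float64(-89.81), 't', 21.15, 'F', array([-0.2,  0.5, -0.8]))
(-57, -60) [0.0025, -0.03, -0.0031, 0.0016]
(-57, -38) [0.0026, -0.0575, -0.003, 0.0016]
(-51.5, -21) [0.0095, -0.0787, -0.0029, 0.0016]
(-41, -6) [0.0227, -0.0974, -0.0028, 0.0016]
(-32, 2) [0.034, -0.1074, -0.0029, 0.0016]
(-24, 7) [0.044, -0.1136, -0.0029, 0.0016]
(-19, 9) [0.0503, -0.1161, -0.0029, 0.0016]
```

Request:
move_arm:
  deltas:
    - [[0.0,-0.015,-0.003,0,1],[0.002,-0.03,-0.003,0,1],[0.002,-0.04,-0.003,0,1],[0.0025,-0.05,-0.003,0,1],[0.003,-0.058,-0.003,0,1],[0.006,-0.068,-0.003,0,1],[0.0095,-0.078,-0.003,0,1]]

```text
clock: 21.85
position: [0.4154, -0.3274, 0.042]
ee_rot: [0.0, 0.996, -0.091, -0.0]
contact_force: [-0.8, -1.1, -0.3]
width: -0.0001
gripper_force: 0.5
```

```bash
python3 -c "
from h import *
print(where())
for p in [(-41,-6),(-32,2),(-24,7),(-19,9)]: print(p,delta(*p,39,CR[2]-np.pi/2))"
```

```text
('cradle mm', array([-49.9, -25. ,  42. ]), 'yaw rel deg', np.float64(-89.93), 't', 21.85, 'F', array([-0.8, -1.1, -0.3]))
(-41, -6) [0.0112, -0.0237, 0.0038, 0.0006]
(-32, 2) [0.0225, -0.0337, 0.0038, 0.0006]
(-24, 7) [0.0325, -0.0399, 0.0038, 0.0006]
(-19, 9) [0.0387, -0.0424, 0.0038, 0.0006]
```

Request:
move_arm:
  deltas:
    - [[0.005,-0.01,0.003,0,1],[0.01,-0.019,0.003,0,1],[0.016,-0.025,0.003,0,1],[0.022,-0.03,0.003,0,1],[0.027,-0.033,0.003,0,1],[0.032,-0.036,0.003,0,1],[0.038,-0.038,0.003,0,1],[0.038,-0.038,0.003,0,1]]

```text
clock: 22.65
position: [0.4516, -0.3035, 0.0395]
ee_rot: [-0.0, 0.996, -0.091, 0.0]
contact_force: [-0.3, -0.5, -0.5]
width: 0.0002
gripper_force: 0.0
```

```bash
python3 -c "
from h import *
print(where(),delta(-12,10,39,CR[2]-np.pi/2))"
```

```text
('cradle mm', array([-18.7,   5.2,  39.5]), 'yaw rel deg', np.float64(-89.91), 't', 22.65, 'F', array([-0.3, -0.5, -0.5])) [0.0083, -0.006, 0.0006, 0.0007]
```

Creep on to the hard stop.

Request:
move_arm:
  deltas:
    - [[0.001,-0.003,0,0,1],[0.003,-0.003,0,0,1],[0.005,-0.003,0,0,1],[0.007,-0.003,0,0,1],[0.008,-0.003,0,0,1],[0.008,-0.003,0,0,1]]

```text
clock: 23.25
position: [0.457, -0.302, 0.0394]
ee_rot: [-0.0, 0.996, -0.091, -0.001]
contact_force: [-1.7, 0.9, 1.4]
width: -0.0001
gripper_force: 1.1
```

Request:
move_arm:
  deltas:
    - [[0.0015,0,0,0,1],[0.003,0,0,0,1],[0.0045,0,0,0,1],[0.0045,0,0,0,1]]

```text
clock: 23.65
position: [0.4571, -0.3019, 0.0393]
ee_rot: [-0.001, 0.996, -0.09, -0.004]
contact_force: [-9.4, 0.8, 5.6]
width: -0.0003
gripper_force: 4.9
```

```bash
python3 -c "
from h import *
print(where())"
```

```text
('cradle mm', array([-13.6,   7.8,  39.3]), 'yaw rel deg', np.float64(-89.84), 't', 23.65, 'F', array([-9.4,  0.8,  5.6]))
```

Request:
move_arm:
  deltas:
    - [[-0.01,0,0,0,1],[-0.035,0,0,0,1],[-0.035,0,-0.06,0,1],[-0.035,0,-0.12,0,1],[-0.1,0,-0.15,0,1],[-0.16,0,-0.15,0,1],[-0.2,0,-0.15,0,1],[-0.2,0,-0.15,0,1],[-0.2,0,-0.15,0,1]]

```text
clock: 24.55
position: [0.3043, -0.2749, 0.1602]
ee_rot: [0.001, 0.996, -0.092, 0.002]
contact_force: [0.5, 0.4, 0.5]
width: -0.0001
gripper_force: 0.0
```

```bash
cat >> chk.py <<'E'
m=(a.max(2)<26).astype(np.uint8);w=m[225:262,415:470]
k,l,s,c=cv2.connectedComponentsWithStats(w);o=np.argsort(-s[1:,4])[:3]+1
print('blobs',[(s[i][4],(c[i]+[415,225]).round(1),onplane('top',c[i]+[415,225],80)) for i in o])
print('knob at stop expected px',proj('top',[*c2w(4,10),.080])[0])
E
python3 f.py; python3 chk.py | tail -5
```

```text
x0,y,z [-57.4   3.6  28. ] [-1.3 -0.5  0.1  0.7  0.4 -0.   0.7 -0.4]
seated y3.3 z29 [-1.1 -0.8  0.3  0.4  0.7 -0.1  1.  -0.4]
knob expected [463.11285979 268.64647913]
[431 230   9   9  62] [434.93548387 233.62903226]
('cradle mm', array([-167.9,    6.5,  159.7]), 'yaw rel deg', np.float64(-89.89), 't', 24.7, 'F', array([-1.6, -0.5,  0.4])) [0.1419, 0.1158, 0.1512, 0.0009]
blobs [(np.int32(62), array([434.9, 233.6]), array([ 2.1, 12. ])), (np.int32(2), array([447. , 259.5]), array([-41.7, -16.8]))]
knob at stop expected px [436.13840004 232.79090172]
```

```bash
python3 -c "
from rig import manip
print(manip.sign_off())"
```

```text
the job is handed in; nothing more can be done
None
```

The job is handed in: the column is in the V with its end against the stop plate and the nipple in the hole, the keeper arm is swung across to its hard stop, and the hand is clear. It took about 25 s, and the final images agree to within 1–3 mm.

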